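# Fit a fuse in the tester and snap its clip cover shut

## Task

Stand the medium cartridge fuse (the one that fits) upright in the round socket of the bench tester and let go of it, then put the loose clip cover over it and press it straight down until it snaps fully home on the plinth. Finish holding: keep pressing the cover firmly down with the gripper and do not let up or let go. Leave the slim and the fat fuse standing.

Things in the scene. Friction and masses are not known exactly. Their poses are not given: they have to be found in the camera images.
- fuse: the medium cartridge fuse that fits the socket: a white porcelain cylinder with steel end caps, 22 mm diameter, 50 mm tall, about 50 g, standing on the bench. Either end may be down. Origin: centre of its underside, z up along its axis
- slim_fuse: a fuse that is too thin, not to be used: 14 mm diameter, 50 mm tall, standing on the bench. Origin: centre of its underside, z up
- fat_fuse: a fuse that is too thick, not to be used: 30 mm diameter, 50 mm tall, standing on the bench. Origin: centre of its underside, z up
- cover: loose black clip cover: hollow rectangular cap, open below, 72 (x) by 45 (y) by 58 mm tall, 70 g, standing open side down on the bench; grip it from above across its 45 mm. Inside 66 (x) by 39 (y) by 54 mm high; a bead at the foot of each short end wall leaves 59 mm between. Either way round fits. Origin: centre of its open lower edge, z up. Home: origin at seat, x along the seat's x
- plinth: the flat light grey plinth on top of the tester on which the lower edge of the cover lands, 86 mm (x) by 58 mm (y), 8 mm thick; its top is at the height of seat. Origin: centre of its underside. It is fixed to the tester
- seat (a point): centre of the top of the plinth, also the floor of the socket, 58 mm above the bench. Axes those of the tester, x along the boss. The boss, a light grey block 56 (x) by 36 (y) by 22 mm tall, stands on the plinth around this point with the bore in its middle
- mouth (a point): centre of the open top of the round socket in the boss: a vertical bore 25 mm in diameter and 22 mm deep, its mouth 80 mm above the bench, 22 mm straight above seat. A fuse fully in it stands 28 mm proud
- tester: fixed bench tester: grey case with a yellow foot, 150 (x) by 200 (y) by 50 mm high, keypad on its -y half, plinth and boss on its +y half, centred 40 mm towards its +y. Origin: centre of its underside, z up
- catch_a (a joint): travel in m of the sprung steel ball in the +x end of the boss (another like it in the -x end): 0 out, up to 0.0045 pushed in. The balls stick 4.5 mm out of the ends, centres 13 mm above the plinth. The cover's beads must be pushed past them: resistance starts about 15 mm above home, peaks near 10 N at 11 mm, drops suddenly at about 8 mm and turns into a pull down; then the plinth stops it
Mind the look-alikes: they are no part of the job. Several things have the shape of the cover; the one meant has the colours described above.

How it is judged:
On the way, in this order (a step that is already met when the one before it is completed fails the run):
1. the medium fuse stands fully down in the socket, let go (horizontal distance between fuse and mouth below 0.004 m and z of fuse in the frame of mouth below -0.019 m and angle between fuse's own z axis and vertical below 0.17 rad and contact force between the fingers and fuse below 0.1 N), for 0.2 s.
2. the cover is snapped fully home on the plinth (z of cover in the frame of seat below 0.0025 m and horizontal distance between cover and seat below 0.005 m and angle between cover's own z axis and vertical below 0.07 rad), for 0.1 s.
At the end, for the whole second after the job is handed in: Medium fuse upright in the socket (4 mm of its axis, 3 mm of its floor, tilt under 0.17); cover home over it (2.5 mm of the plinth, 5 mm of centre, tilt under 0.07); the fingers still push it, so it bears on the plinth with over 4 N; slim and fat fuses upright (0.3 rad) (all of step 2 and horizontal distance between fuse and mouth below 0.004 m and z of fuse in the frame of mouth below -0.019 m and angle between fuse's own z axis and vertical below 0.17 rad and z of cover in the frame of seat above -0.003 m and contact force between the fingers and cover above 3 N and contact force between cover and plinth above 4 N and angle between each of slim_fuse, fat_fuse's own z axis and vertical below 0.3 rad); the arm keeps its last pose, push and grip.
It fails at once if the slim or the fat fuse is knocked over (angle between any of slim_fuse, fat_fuse's own z axis and vertical above 0.6 rad).
It also fails if it takes over 67 s, if anything falls off the work surface, if the arm or the gripper's body presses on something with over 40 N, if the wrist force passes 120 N, or if a joint passes its speed limit or range.

## Robot

A 7-joint arm with a two-finger parallel gripper is mounted at the origin on the work surface. World frame = base frame: x ahead of the robot, y to its left, z up, the work surface at z = 0. Lengths are in m, angles in rad, forces in N, time in s.
With the tool pointing down it reaches from about 0.425 to 0.925 m from the base axis. Payload 6.8 kg.
Tool frame: the origin (TCP) lies at the very end of the fingers, on their centre line; the grasp point (between the pads) lies 19 mm behind it; z points along the fingers, y is the line along which they close (so a half turn about z gives the same grasp; the last joint's range is limited). The gripper opens to 85 mm and grips with 20 to 120 N. Pads are 22 mm wide; open, the fingers measure 114 mm over their backs; the gripper's body (76 mm by 85 mm) begins 54 mm behind the grasp point. The pads swing forward as they close: fully open they stand 13 mm farther back than shut.
Start: joints at [-1.318, 0.477, 0.022, 1.555, -0.011, 1.109, -0.083], TCP at [0.238, 0.632, 0.231] pointing down, gripper open.
Joint ranges: [-2.96, 2.96], [-0.34, 2.1], [-1.41, 1.46], [0.24, 2.44], [-1.37, 4.51], [0.17, 1.92], [-2.96, 2.96]. Speed limits (rad/s): [2.39, 2.39, 3.14, 3.14, 3.14, 3.14, 3.14].

## Interface

Orientations are given as a unit quaternion [w, x, y, z].
In Python, from station import bot gives the robot as it stands. The module is installed in compiled form; this text tells all that it offers.
- The arm moves only by the shell command python3 -m jog 'ROWS' [OPENING] [FORCE]. ROWS is JSON, a list of rows, each a list of 4 numbers: the shift along the tool's x, y, z in cm, then the turn about the tool's z in rad. In form: [[x, y, z, spin], ...]. A call has 1 to 20 rows; each row is the pose to reach, as a shift and turn from the pose commanded when the call began, along the tool's axes at that moment; what a row does not reach only later rows make up. A row lasts 1/12 s, in which the tool goes at most 41.7 mm and 7.16 degrees, less where a joint would pass 70% of its speed; a pose out of reach is approached as far as the arm can. A call with a gripper value outside its range is refused whole. OPENING is the closure, from -1 (fully open) to 1 (shut), set as the call begins (- or left out, the last holds). The fingers move at their own pace and stop on an object; FORCE is the grip in N (left out, the last holds). Time passes only in rows, so rows that repeat a pose let the fingers close. It gives the time, the measured TCP pose, the force, the opening and the grip force at its end, in the units of the state.
- bot.get_obs(): the state, without advancing time (a new reading comes with each control period).
- bot.read_camera(name): name is "side" or "top" or "wrist"; returns a dict with "pixels" (384x512x3 uint8, red, green, blue), "depth" (384x512 float32, m along the optical axis (not along the pixel's ray), 0 where there is no reading), "fovy" (degrees; the focal length in pixels is half the picture's height over the tangent of half this angle, whatever the lens; pixels are square), "cx", "cy" (the principal point, pixels), "pose" (4x4, takes a point from camera to world coordinates). Camera axes: x right, y down, z forward; pixel columns grow to the right and rows downward; lengths in m; the calibration is good to about 2 mm. A picture is of the moment at which its call begins.
- bot.hand_in(): hands the job in; it is judged then, once.
The state is a dict: "t": time; "q": joint angles; "joint_vel": joint speeds; "joint_torque": joint torques, N m; "eef_pos": TCP position; "tool_rot": TCP orientation; "contact_force": force on the tool from outside, world axes, zero at the start; "torque": the same for the moment, N m; "gripper_width": opening from 0.0 (shut) to 1.0 (fully open); "grasp_force": force on a finger pad.
Only numpy, scipy, OpenCV 4.12 (cv2) and the standard library are available. Lean on these libraries where they do the work, as an engineer would, in place of code of your own. Each camera call takes 0.05 s, during which the arm holds its last target. There are 200 camera calls.

## Working session

There is one attempt and no reset: what is moved stays moved. The work goes in short steps, Python scripts to look and compute and a shell command to move; the robot and the scene stay as the last step left them, time stands still between calls to the robot, and variables do not carry over. Pictures are saved under pics/ and viewed, at most 11 in all, crops included, and the job is handed in when it is done.

```bash
mkdir -p pics; ls; cat > h.py <<'E'
import numpy as np, cv2, pickle
from station import bot
def shot(n):
    d=bot.read_camera(n); return d
def save(d,f): cv2.imwrite('pics/'+f,d['pixels'][...,::-1])
def K(d):
    f=d['pixels'].shape[0]/2/np.tan(np.radians(d['fovy'])/2); return f
def cloud(d):
    f=K(d); h,w=d['depth'].shape; v,u=np.mgrid[:h,:w]
    z=d['depth']; P=np.stack([(u-d['cx'])/f*z,(v-d['cy'])/f*z,z],-1)
    return P@d['pose'][:3,:3].T+d['pose'][:3,3]
def ray(d,u,v,z):
    f=K(d); r=d['pose'][:3,:3]@np.array([(u-d['cx'])/f,(v-d['cy'])/f,1]); o=d['pose'][:3,3]
    return o+r*(z-o[2])/r[2]
E
python3 - <<'E'
from h import *
o=bot.get_obs(); print({k:np.round(v,3) for k,v in o.items()})
ims=[]
for n in ['top','side','wrist']:
    d=shot(n); pickle.dump(d,open(n+'.pkl','wb')); print(n,d['fovy'],d['cx'],d['cy'],np.round(d['pose'],3).tolist()); save(d,n+'0.png')
E
```

```text
pics
{'t': np.float64(0.0), 'q': array([-1.318,  0.478,  0.022,  1.556, -0.012,  1.109, -0.083]), 'joint_vel': array([ 0.002, -0.002, -0.   ,  0.   , -0.001,  0.   , -0.001]), 'joint_torque': array([ 0.0000e+00, -5.9645e+01,  1.6080e+00, -2.8119e+01,  1.3000e-02,
        9.0000e-03, -0.0000e+00]), 'eef_pos': array([0.238, 0.631, 0.23 ]), 'tool_rot': array([-0.   ,  0.179,  0.984, -0.001]), 'contact_force': array([0.07 , 0.292, 0.503]), 'torque': array([ 0.051, -0.026, -0.031]), 'grasp_force': np.float64(0.0), 'gripper_width': np.float64(0.998)}
top 42.80586587155534 260.7442036513138 201.91621220083206 [[0.017, -0.983, 0.184, 0.276], [-1.0, -0.02, -0.013, 0.054], [0.016, -0.184, -0.983, 1.285], [0.0, 0.0, 0.0, 1.0]]
side 55.604177596849425 248.32975328191384 187.77268912262156 [[0.922, -0.221, 0.317, 0.248], [-0.386, -0.558, 0.735, -0.604], [0.015, -0.8, -0.6, 0.606], [0.0, 0.0, 0.0, 1.0]]
wrist 71.49228443695507 253.83423813385608 188.4582393034733 [[0.353, 0.897, 0.264, 0.169], [0.936, -0.339, -0.1, 0.656], [-0.0, 0.283, -0.959, 0.372], [0.0, 0.0, 0.0, 1.0]]
```

View pics/top0.png

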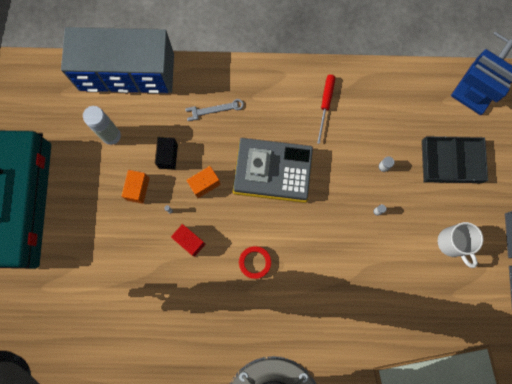

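View pics/side0.png

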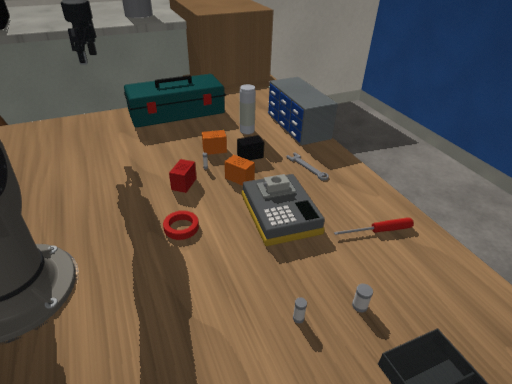

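Top view: the plinth and boss are at about (259,164). The fuses are at (387,164), the widest, (380,210) and (168,209), which looks smallest. The black cover is at (166,153); the orange (135,186) and (203,181) and red (188,240) boxes are cover look-alikes. In the side view the fuses are at (363,298), (300,310) and (206,160), and the cover is at (250,148).

```bash
cat > m.py <<'E'
from h import *
rois={'top':{'A':(387,164),'B':(380,210),'C':(168,209),'cov':(166,153),'boss':(259,164)},'side':{'A':(363,298),'B':(300,310),'C':(206,160),'cov':(250,148),'boss':(278,187)}}
for n in ['top','side']:
    d=pickle.load(open(n+'.pkl','rb')); P=cloud(d)
    for k,(u,v) in rois[n].items():
        r=22 if n=='top' else 28
        sl=np.s_[max(0,v-r):v+r,max(0,u-r):u+r]; Q=P[sl].reshape(-1,3); C=d['pixels'][sl].reshape(-1,3).astype(int)
        if k in 'ABC': m=(Q[:,2]>.012)&(Q[:,2]<.1)&(C.max(1)-C.min(1)<40)
        elif k=='cov': m=(Q[:,2]>.05)&(C.max(1)<60)&(Q[:,2]<.1)
        else: m=(Q[:,2]>.07)&(Q[:,2]<.1)&(C.min(1)>90)
        Q=Q[m]
        if len(Q)<5: print(n,k,'few',len(Q)); continue
        zt=np.percentile(Q[:,2],95); T=Q[Q[:,2]>zt-.006]
        (c,s,a)=cv2.minAreaRect((T[:,:2]*1000).astype(np.float32))
        print(n,k,len(Q),'ztop',round(zt,4),'topctr',np.round(c,1),'size',np.round(s,1),'ang',round(a,1),'horiz pct',np.round(np.percentile(Q[:,:2],[2,98],axis=0)*1000,1).tolist())
t=pickle.load(open('top.pkl','rb'))['pixels'];s=pickle.load(open('side.pkl','rb'))['pixels']
f=lambda a,u,v,r,z:cv2.resize(a[v-r:v+r,u-r:u+r],(z,z),interpolation=cv2.INTER_CUBIC)
im=np.vstack([np.hstack([f(t,384,187,34,266),f(t,168,182,34,266),f(t,265,168,34,266)]),np.hstack([f(s,330,305,45,266),f(s,225,155,45,266),f(s,278,195,34,266)])])
cv2.imwrite('pics/crop.png',im[...,::-1])
E
python3 m.py
```

```text
top A 143 ztop 0.0534 topctr [ 622.6 -292. ] size [26.8 26.3] ang 21.1 horiz pct [[609.3, -305.9], [634.9, -278.6]]
top B 80 ztop 0.0527 topctr [ 499.3 -272. ] size [20.  18.4] ang 58.4 horiz pct [[488.9, -281.9], [507.6, -261.3]]
top C 36 ztop 0.0512 topctr [489.1 277.8] size [10.6 12.2] ang 52.4 horiz pct [[483.3, 272.2], [494.9, 283.6]]
top cov 453 ztop 0.0612 topctr [638.1 290.2] size [43.4 71.3] ang 89.2 horiz pct [[603.3, 269.0], [672.3, 311.0]]
top boss 257 ztop 0.0826 topctr [605.5  48. ] size [36.  58.6] ang 84.2 horiz pct [[576.9, 29.8], [634.3, 66.9]]
side A 363 ztop 0.051 topctr [ 621.4 -294.4] size [28.1 28.8] ang 43.6 horiz pct [[607.3, -308.4], [633.0, -281.6]]
side B 232 ztop 0.0508 topctr [ 497.2 -273.7] size [20.9 20.5] ang 19.0 horiz pct [[487.0, -283.4], [505.6, -264.9]]
side C 57 ztop 0.0506 topctr [487.3 275.9] size [10.1  8.9] ang 71.0 horiz pct [[482.1, 270.4], [493.8, 281.3]]
side cov 221 ztop 0.06 topctr [637. 291.] size [49.9 70.5] ang 89.1 horiz pct [[602.1, 266.2], [669.8, 311.9]]
side boss 176 ztop 0.0815 topctr [603.   46.8] size [38.8 58.3] ang 84.1 horiz pct [[575.3, 26.9], [631.2, 65.9]]
```

View pics/crop.png

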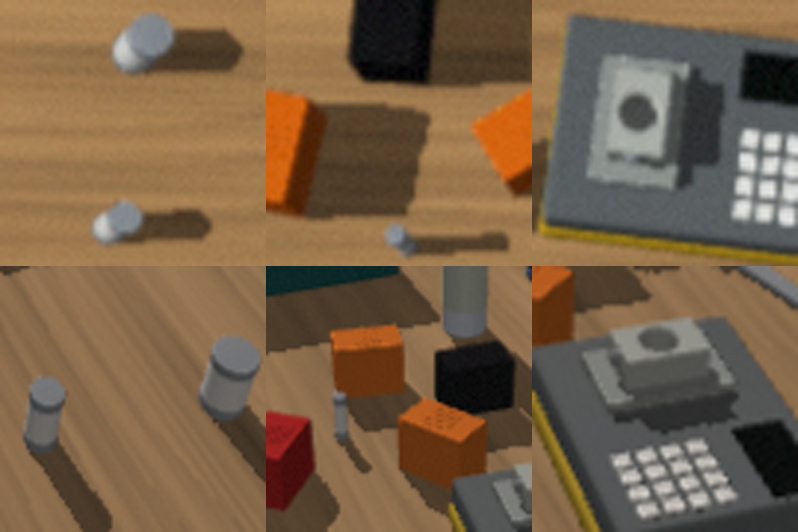

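Two views agree: B (498,-273) mm is about 20.5 mm wide and 51 mm tall, so it is the medium fuse. A is the fat one (28 mm) and C the slim one (11 mm). The crop confirms this. The black cover is at (637,290), long axis at -0.8°, top at 60 mm. The boss is at (604,47) at -5.8°, mouth at 81 mm. I'm moving above B with a via-point to stay in reach.

```bash
cat > go.py <<'E'
import sys
from h import *
from scipy.spatial.transform import Rotation as Ro
# go.py x y z yaw(deg of tool x): needed row
o=bot.get_obs(); q=o['tool_rot']; R=Ro.from_quat(np.r_[q[1:],q[0]]).as_matrix()
x,y,z,yaw=map(float,sys.argv[1:5]); d=np.array([x,y,z])/1000-o['eef_pos']
y0=np.degrees(np.arctan2(R[1,0],R[0,0])); s=-((yaw-y0+180)%360-180)
print('t',round(o['t'],2),'tcp',np.round(o['eef_pos']*1000,1),'yaw',round(y0,2),'tilt',np.round(R[:,2],3),'row cm',np.round(R.T@d*100,2),round(np.radians(s),3),'F',np.round(o['contact_force'],1),'w',round(float(o['gripper_width']),3),'g',o['grasp_force'])
E
python3 -m jog '[[-45,-40,0,-0.26],[-45,-40,0,-0.26],[-45,-40,0,-0.26],[-45,-40,0,-0.26],[-45,-40,0,-0.26],[-45,-40,0,-0.26],[-45,-40,0,-0.26],[-45,-40,0,-0.26],[-45,-40,0,-0.26],[-45,-40,0,-0.26],[-45,-40,0,-0.26],[-45,-40,0,-0.26],[-45,-40,0,-0.26],[-45,-40,0,-0.26],[-45,-40,0,-0.26],[-45,-40,0,-0.26]]' -1 && python3 go.py 498 -273 230 174.2
```

```text
t: 1.48
eef_pos: [0.5199, 0.0925, 0.2314]
tool_rot: [0.001, 0.055, 0.999, -0.001]
contact_force: [-0.3, 0.7, -0.4]
gripper_width: 0.997
grasp_force: 0.0
t 1.48 tcp [519.9  92.5 231.4] yaw 173.73 tilt [ 0.001 -0.002 -1.   ] row cm [ -1.82 -36.57   0.21] -0.008 F [-0.3  0.7 -0.4] w 0.997 g 0.0
```

```bash
python3 -c "
from h import *
d=shot('wrist'); pickle.dump(d,open('w1.pkl','wb')); save(d,'w1.png')"
python3 -m jog '[[-2,-36.5,0,0],[-2,-36.5,0,0],[-2,-36.5,0,0],[-2,-36.5,0,0],[-2,-36.5,0,0],[-2,-36.5,0,0],[-2,-36.5,0,0],[-2,-36.5,0,0],[-2,-36.5,0,0],[-2,-36.5,0,0],[-2,-36.5,0,0],[-2,-36.5,0,0],[-2,-36.5,0,0]]' >/dev/null; python3 go.py 498 -273 230 174.2
python3 -c "
from h import *
d=shot('wrist'); pickle.dump(d,open('w2.pkl','wb'))
e=pickle.load(open('w1.pkl','rb'))
a=np.hstack([e['pixels'],d['pixels']]); cv2.imwrite('pics/w12.png',cv2.resize(a,(800,300))[...,::-1])"
```

```text
t 2.62 tcp [ 502. -264.  231.] yaw 174.44 tilt [-0.     0.001 -1.   ] row cm [ 0.31 -0.94  0.1 ] 0.004 F [ 0.5  0.7 -0.8] w 1.001 g 0.0
```

View pics/w12.png

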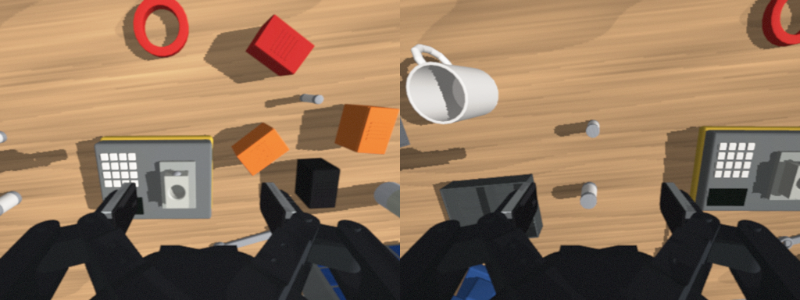

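The left half shows the boss bore at full-resolution pixel ~(227,242). The right half shows fuse B at (247,166), fat fuse A at (241,250) farther out, and the tester to the side. Next I measure B and the bore from these wrist views.

```bash
cat > m2.py <<'E'
from h import *
def top(d,u,v,r,lo,hi,gray,lim=6e-3):
    P=cloud(d); sl=np.s_[v-r:v+r,u-r:u+r]; Q=P[sl].reshape(-1,3); C=d['pixels'][sl].reshape(-1,3).astype(int)
    m=(Q[:,2]>lo)&(Q[:,2]<hi)&gray(C); Q=Q[m]; zt=np.percentile(Q[:,2],95); T=Q[Q[:,2]>zt-lim]
    c,s,a=cv2.minAreaRect((T[:,:2]*1000).astype(np.float32)); return len(T),round(zt,4),np.round(np.median(Q[Q[:,2]>zt-lim][:,2]),4),np.round(c,1),np.round(s,1),round(a,1)
if __name__=='__main__':
    g=lambda C:C.max(1)-C.min(1)<45
    w1=pickle.load(open('w1.pkl','rb'));w2=pickle.load(open('w2.pkl','rb'))
    print('B',top(w2,247,166,25,.02,.1,g)); print('A',top(w2,241,250,30,.02,.1,g))
    print('boss',top(w1,227,240,45,.07,.1,lambda C:C.min(1)>60))
    # bore: dark disc on boss
    for d,u,v,n in [(w1,227,242,'w1'),(pickle.load(open('top.pkl','rb')),259,164,'top'),(pickle.load(open('side.pkl','rb')),278,187,'side')]:
        G=cv2.cvtColor(d['pixels'],cv2.COLOR_RGB2GRAY); r=22 if n=='w1' else 12
        s=G[v-r:v+r,u-r:u+r]; t,b=cv2.threshold(s,0,255,cv2.THRESH_BINARY_INV+cv2.THRESH_OTSU)
        k,L,S,ce=cv2.connectedComponentsWithStats(b)
        for i in range(1,k):
            if S[i,4]>15:
                p=ray(d,u-r+S[i,0]+(S[i,2]-1)/2,v-r+S[i,1]+(S[i,3]-1)/2,.08); print(n,t,S[i],np.round(p*1000,1))
E
python3 m2.py
```

```text
B (237, np.float64(0.0501), np.float64(0.049), array([ 495.2, -273. ]), array([20. , 20.2]), 85.1)
A (348, np.float64(0.0501), np.float64(0.049), array([ 619.6, -293.7]), array([28.8, 28.6]), 20.1)
boss (1025, np.float64(0.0801), np.float64(0.079), array([601.4,  47.6]), array([36.2, 59.3]), 83.8)
w1 154.0 [  0   0  23  44 337] [594.5  37.5  80. ]
w1 154.0 [25  0 11  5 50] [571.6  63.8  80. ]
w1 154.0 [ 14  17  18  18 243] [601.4  50.7  80. ]
top 116.0 [  9   0  15  24 139] [601.6  34.6  80. ]
top 116.0 [ 6  6 10  9 69] [605.3  48.6  80. ]
side 101.0 [ 5  2 10  6 45] [602.2  47.2  80. ]
side 101.0 [  0   8  24  16 341] [586.7   4.8  80. ]
```

```bash
python3 go.py 496.5 -273.2 27 174.0
```

```text
t 2.67 tcp [ 502.  -264.2  231.1] yaw 174.43 tilt [-0.     0.001 -1.   ] row cm [ 0.45 -0.97 20.4 ] 0.008 F [ 0.4 -0.5 -0.2] w 0.998 g 0.0
```

```bash
python3 -m jog '[[0.45,-0.95,4,0],[0.45,-0.95,8,0],[0.45,-0.95,12,0],[0.45,-0.95,16,0],[0.45,-0.95,18,0],[0.45,-0.95,19.5,0],[0.45,-0.95,20.4,0],[0.45,-0.95,20.4,0],[0.45,-0.95,20.4,0]]' -1 30 
python3 -m jog '[[0,0,0,0],[0,0,0,0],[0,0,0,0],[0,0,0,0],[0,0,0,0],[0,0,0,0],[0,0,0,0],[0,0,0,0],[0,0,0,0],[0,0,0,0]]' 1 30; python3 go.py 496.5 -273.2 27 174
```

```text
t: 3.42
eef_pos: [0.4964, -0.275, 0.0276]
tool_rot: [0.0, 0.05, 0.999, 0.0]
contact_force: [0.7, 0.3, 0.4]
gripper_width: 0.996
grasp_force: 0.0
t: 4.25
eef_pos: [0.4962, -0.2758, 0.0277]
tool_rot: [0.0, 0.05, 0.999, -0.0]
contact_force: [-0.4, 0.8, 6.2]
gripper_width: 0.243
grasp_force: 30.1
t 4.25 tcp [ 496.2 -275.8   27.7] yaw 174.22 tilt [ 0.001 -0.    -1.   ] row cm [-0.    0.26  0.07] 0.004 F [-0.4  0.8  6.2] w 0.243 g 30.09084108940442
```

```bash
python3 -m jog '[[0,0,-3,0],[0,0,-7,0],[0,0,-11,0],[0,0,-14,0],[0,0,-15,0],[0,0,-15,0],[0,0,-15,0]]' 
python3 - <<'E'
from h import *
d=shot('wrist'); pickle.dump(d,open('w3.pkl','wb')); save(d,'w3.png')
E
python3 go.py 604 48 200 174
```

```text
t: 4.83
eef_pos: [0.4955, -0.2753, 0.1766]
tool_rot: [-0.0, 0.05, 0.999, 0.0]
contact_force: [-0.0, 0.3, -1.6]
gripper_width: 0.247
grasp_force: 29.6
t 4.88 tcp [ 494.9 -275.   175.7] yaw 174.24 tilt [-0.002  0.001 -1.   ] row cm [-7.61 33.23 -2.43] 0.004 F [-0.5 -1.  -0.9] w 0.241 g 29.618961192463757
```

View pics/w3.png

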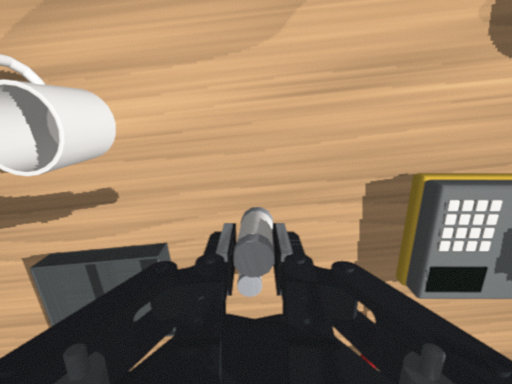

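The fuse is held upright between the pads, its top cap at (255,255). I measure its offset from the TCP as the wrist camera sees it.

```bash
python3 - <<'E'
from m2 import *
d=pickle.load(open('w3.pkl','rb')); P=cloud(d)
print(P[245:275:6,256].round(4))
sl=np.s_[205:285,237:274]; Q=P[sl].reshape(-1,3)
T=Q[(Q[:,2]>.193)&(Q[:,2]<.206)]
print(len(T),np.percentile(T,[3,50,97],axis=0).round(4)); print(cv2.minAreaRect((T[:,:2]*1000).astype(np.float32)))
S=Q[(Q[:,2]>.15)&(Q[:,2]<.193)]
print(len(S),np.percentile(S,[2,98],axis=0).round(4))
E
```

```text
[[ 0.4864 -0.2737  0.199 ]
 [ 0.4902 -0.2741  0.198 ]
 [ 0.4936 -0.2744  0.1981]
 [ 0.4968 -0.2747  0.1985]
 [ 0.4999 -0.275   0.1992]]
1294 [[ 0.4843 -0.2836  0.1941]
 [ 0.4933 -0.2753  0.1981]
 [ 0.5036 -0.2665  0.1994]]
((494.5807189941406, -274.9975891113281), (19.028175354003906, 21.69646644592285), 85.368896484375)
969 [[ 0.4841 -0.2837  0.1513]
 [ 0.4923 -0.2643  0.1925]]
```

```bash
python3 -m jog '[[-7.5,33,-0.5,0],[-7.5,33,-0.5,0],[-7.5,33,-0.5,0],[-7.5,33,-0.5,0],[-7.5,33,-0.5,0],[-7.5,33,-0.5,0],[-7.5,33,-0.5,0],[-7.5,33,-0.5,0],[-7.5,33,-0.5,0],[-7.5,33,-0.5,0],[-7.5,33,-0.5,0],[-7.5,33,-0.5,0],[-7.5,33,-0.5,0]]' >/dev/null
python3 go.py 602.2 47.6 118 174
python3 - <<'E'
from m2 import *
d=shot('wrist'); pickle.dump(d,open('w4.pkl','wb')); save(d,'w4.png')
E
```

```text
t 5.97 tcp [602.9  42.8 181.5] yaw 174.06 tilt [-0.002 -0.001 -1.   ] row cm [0.11 0.47 6.35] 0.001 F [ 0.5 -0.2 -0.2] w 0.247 g 29.670279639976798
```

View pics/w4.png

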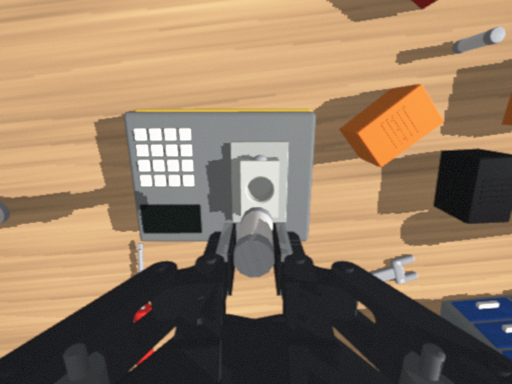

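The bore is in clear view at (260,188), just ahead of the held fuse at (255,248). I measure it at z = 80 mm.

```bash
python3 - <<'E'
from m2 import *
d=pickle.load(open('w4.pkl','rb')); P=cloud(d)
G=cv2.cvtColor(d['pixels'],cv2.COLOR_RGB2GRAY); u,v,r=260,188,18
s=G[v-r:v+r,u-r:u+r]
for t in (110,130,150,170):
    k,L,S,ce=cv2.connectedComponentsWithStats((s<t).astype(np.uint8))
    i=L[r,r]; 
    if i: print(t,S[i],np.round(ray(d,u-r+S[i,0]+(S[i,2]-1)/2,v-r+S[i,1]+(S[i,3]-1)/2,.08)*1000,1), 'size mm', S[i,2:4]*(np.linalg.norm(d['pose'][:3,3]-ray(d,u,v,.08)))/K(d)*1000)
print('boss z',P[200,[245,275]].round(4).tolist())
Q=P[205-50:225,230:290].reshape(-1,3); T=Q[(Q[:,2]>.074)&(Q[:,2]<.086)]; print(cv2.minAreaRect((T[:,:2]*1000).astype(np.float32)))
Q=P[225:280,236:274].reshape(-1,3);T=Q[(Q[:,2]>.198)&(Q[:,2]<.212)];print(cv2.minAreaRect((T[:,:2]*1000).astype(np.float32)))
E
python3 go.py 602.2 47.6 118 174
```

```text
130 [  7   7  24  24 431] [601.4  49.   80. ] size mm [22.80454541 22.80454541]
150 [  6   7  26  25 471] [601.9  48.9  80. ] size mm [24.70492419 23.7547348 ]
170 [  6   7  26  25 505] [601.9  48.9  80. ] size mm [24.70492419 23.7547348 ]
boss z [[0.6114, 0.033, 0.0796], [0.615, 0.0618, 0.0781]]
((600.467529296875, 47.62911605834961), (35.98123550415039, 58.650203704833984), 83.93091583251953)
((601.7407836914062, 42.87621307373047), (19.486757278442383, 21.20409393310547), 85.65206146240234)
t 6.02 tcp [603.1  43.  181.8] yaw 174.05 tilt [-0.001 -0.001 -1.   ] row cm [0.13 0.45 6.38] 0.001 F [-0.1 -0.3 -0.5] w 0.245 g 29.669639581697993
```

```bash
python3 -m jog '[[0.11,0.51,2,0],[0.11,0.51,4,0],[0.11,0.51,5.5,0],[0.11,0.51,6.5,0],[0.11,0.51,6.9,0],[0.11,0.51,6.9,0],[0.11,0.51,6.9,0],[0.11,0.51,6.9,0]]' >/dev/null
python3 go.py 602.4 48.2 85 174
```

```text
t 6.68 tcp [603.8  50.  114.3] yaw 174.2 tilt [ 0.002  0.    -1.   ] row cm [ 0.13 -0.2   2.93] 0.003 F [-1.   0.1  1. ] w 0.243 g 29.63036392480717
```

```bash
for i in 1 2 3 4 5; do python3 -m jog '[[0,0,0,0]]' | grep eef; done; python3 - <<'E'
from m2 import *
d=shot('wrist'); P=cloud(d); pickle.dump(d,open('w5.pkl','wb'))
o=bot.get_obs()['eef_pos']; zt=o[2]+.0225
Q=P[225:285,236:276].reshape(-1,3);T=Q[(Q[:,2]>zt-.006)&(Q[:,2]<zt+.006)];print('held',cv2.minAreaRect((T[:,:2]*1000).astype(np.float32)))
f=K(d);p=np.linalg.inv(d['pose'])@np.r_[.602,.048,.08,1];print('bore px',p[:2]/p[2]*f+[d['cx'],d['cy']])
save(d,'w5.png')
E
```

```text
eef_pos: [0.6038, 0.0502, 0.1143]
eef_pos: [0.6036, 0.0503, 0.1141]
eef_pos: [0.6034, 0.0503, 0.1138]
eef_pos: [0.6032, 0.0503, 0.1136]
eef_pos: [0.6031, 0.0503, 0.1135]
held ((601.7727661132812, 50.86082458496094), (19.96309471130371, 23.540149688720703), 83.69068145751953)
bore px [250.82936397 217.22869044]
```

View pics/w5.png

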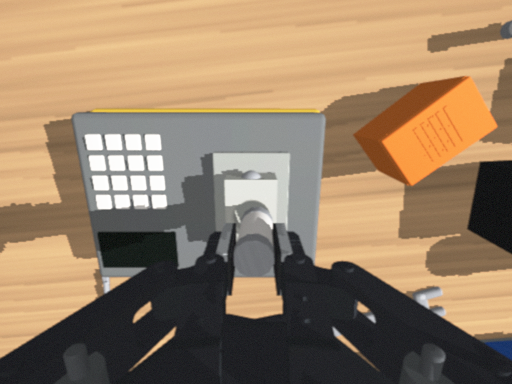

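The picture shows the fuse foot near (256,210), about 5 px right of the boss centre (250), so it needs about -2 mm in y. The TCP reading agrees.

```bash
python3 -m jog '[[0.05,-0.2,0,0],[0.05,-0.2,0,0],[0.05,-0.2,0.3,0],[0.05,-0.2,0.6,0],[0.05,-0.2,0.9,0],[0.05,-0.2,1.1,0],[0.05,-0.2,1.1,0],[0.05,-0.2,1.1,0],[0.05,-0.2,1.1,0]]' ; python3 go.py 602.4 48.2 86 174
```

```text
t: 7.9
eef_pos: [0.6022, 0.0479, 0.1021]
tool_rot: [-0.0, 0.051, 0.999, -0.0]
contact_force: [1.0, -2.5, -2.4]
gripper_width: 0.245
grasp_force: 28.9
t 7.9 tcp [602.2  47.9 102.1] yaw 174.21 tilt [-0.    -0.001 -1.   ] row cm [-0.01  0.03  1.61] 0.004 F [ 1.  -2.5 -2.4] w 0.245 g 28.897108733654022
```

```bash
python3 -m jog '[[0,-0.03,0.3,0],[0,-0.03,0.6,0],[0,-0.03,0.9,0],[0,-0.03,1.2,0],[0,-0.03,1.45,0],[0,-0.03,1.55,0],[0,-0.03,1.6,0],[0,-0.03,1.6,0],[0,-0.03,1.6,0]]' ; python3 go.py 602.4 48.2 86 174
```

```text
t: 8.65
eef_pos: [0.6023, 0.0479, 0.0862]
tool_rot: [-0.0, 0.05, 0.999, -0.0]
contact_force: [0.5, -2.4, -1.0]
gripper_width: 0.246
grasp_force: 28.9
t 8.65 tcp [602.3  47.9  86.2] yaw 174.22 tilt [-0. -0. -1.] row cm [-0.01  0.03  0.02] 0.004 F [ 0.5 -2.4 -1. ] w 0.246 g 28.901269531343132
```

```bash
python3 -m jog '[[0,0,0.05,0],[0,0,0.05,0],[0,0,0.05,0],[0,0,0.05,0],[0,0,0.05,0],[0,0,0.05,0]]' -1 >/dev/null
python3 -m jog '[[0,0,-2,0],[0,0,-5,0],[0,0,-8,0],[0,0,-10,0],[0,0,-10,0],[0,0,-10,0]]'
python3 - <<'E'
from m2 import *
for n in ['side','wrist','top']:
    d=shot(n); pickle.dump(d,open(n+'6.pkl','wb')); P=cloud(d)
    g=(abs(P[...,0]-.602)<.05)&(abs(P[...,1]-.048)<.05)
    m=g&(P[...,2]>.098)&(P[...,2]<.115)
    T=P[m]; print(n,len(T),np.percentile(T[:,2],95) if len(T) else '',cv2.minAreaRect((T[T[:,2]>np.percentile(T[:,2],95)-.006][:,:2]*1000).astype(np.float32)))
    m=g&(P[...,2]>.075)&(P[...,2]<.087); print(' boss',cv2.minAreaRect((P[m][:,:2]*1000).astype(np.float32)))
s=pickle.load(open('side6.pkl','rb'))['pixels'];cv2.imwrite('pics/s6.png',cv2.resize(s[130:270,200:360],(640,560))[...,::-1])
E
python3 go.py 637 290.5 180 179.2
```

```text
t: 9.65
eef_pos: [0.6031, 0.0482, 0.187]
tool_rot: [0.001, 0.05, 0.999, 0.0]
contact_force: [-0.5, -0.4, 0.0]
gripper_width: 0.995
grasp_force: 0.0
side 60 0.10961856707513819 ((602.3463745117188, 47.75764465332031), (21.046783447265625, 19.24624252319336), 83.65633392333984)
 boss ((603.584716796875, 47.55647277832031), (38.8911018371582, 56.57266616821289), 85.54264068603516)
wrist 502 0.10804278953842388 ((601.998291015625, 48.98713302612305), (21.078659057617188, 20.839820861816406), 28.65030860900879)
 boss ((602.1366577148438, 47.490230560302734), (35.86189270019531, 61.53296661376953), 83.7493667602539)
t 9.8 tcp [601.4  48.1 184.4] yaw 174.23 tilt [-0.002 -0.    -1.   ] row cm [-1.11 24.48  0.43] -0.087 F [ 0.5  0.5 -0.2] w 0.997 g 0.0Traceback (most recent call last):
  File "<stdin>", line 6, in <module>
    return _quantile_unchecked(
        a, q, axis, out, overwrite_input, method, keepdims, weights)
    return _ureduce(a,
                    func=_quantile_ureduce_func,
    ...<5 lines>...
                    overwrite_input=overwrite_input,
                    method=method)
    r = func(a, **kwargs)
    result = _quantile(arr,
                       quantiles=q,
    ...<2 lines>...
                       out=out,
                       weights=wgt)
    slices_having_nans = np.isnan(arr[-1, ...])
                                  ~~~^^^^^^^^^
IndexError: index -1 is out of bounds for axis 0 with size 0
```

The wrist view shows the fuse top at 108 mm over a boss at 80 mm, so it is fully seated (step 1). Next I hover over the black cover.

```bash
python3 -m jog '[[-1,24.3,-4,-0.087],[-1,24.3,-4,-0.087],[-1,24.3,-4,-0.087],[-1,24.3,-4,-0.087],[-1,24.3,-4,-0.087],[-1,24.3,-4,-0.087],[-1,24.3,-4,-0.087],[-1,24.3,-4,-0.087],[-1,24.3,-4,-0.087],[-1,24.3,-4,-0.087]]' >/dev/null
python3 go.py 637 290.5 60 179.2
python3 - <<'E'
from m2 import *
d=shot('wrist'); save(d,'w7.png'); pickle.dump(d,open('w7.pkl','wb')); P=cloud(d); C=d['pixels'].max(2)
m=(abs(P[...,0]-.637)<.06)&(abs(P[...,1]-.29)<.05)&(P[...,2]>.05)&(P[...,2]<.07)&(C<70)
print(m.sum(),np.percentile(P[m][:,2],[5,50,95]),cv2.minAreaRect((P[m][:,:2]*1000).astype(np.float32)))
E
```

```text
t 10.63 tcp [636.7 286.5 224.7] yaw 179.07 tilt [-0.001 -0.002 -1.   ] row cm [-0.05  0.44 16.47] -0.002 F [-1.  -0.6 -0.7] w 1.0 g 0.0
2117 [0.05580234 0.05724284 0.05862332] ((635.72216796875, 291.31085205078125), (43.189971923828125, 71.18892669677734), 87.94944763183594)
```

View pics/w7.png

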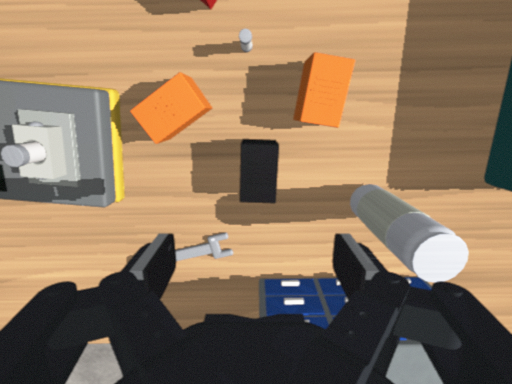

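The cover is clear at (259,171), with the orange boxes and bottle outside the finger path. Descending to TCP z ≈ 22 mm and gripping.

```bash
python3 -m jog '[[0,0.45,4,0],[0,0.45,8,0],[0,0.45,12,0],[0,0.45,15,0],[0,0.45,17.5,0],[0,0.45,19.3,0],[0,0.45,20.2,0],[0,0.45,20.2,0],[0,0.45,20.2,0],[0,0.45,20.2,0]]' -1 60
python3 -m jog '[[0,0,0,0],[0,0,0,0],[0,0,0,0],[0,0,0,0],[0,0,0,0],[0,0,0,0],[0,0,0,0],[0,0,0,0],[0,0,0,0],[0,0,0,0]]' 1 60; python3 go.py 637 291 22 178.9
```

```text
t: 11.52
eef_pos: [0.6381, 0.2932, 0.0255]
tool_rot: [0.001, 0.007, 1.0, 0.001]
contact_force: [0.5, 0.9, -0.4]
gripper_width: 1.0
grasp_force: 0.0
t: 12.35
eef_pos: [0.6376, 0.2936, 0.025]
tool_rot: [0.001, 0.007, 1.0, 0.0]
contact_force: [-0.6, 0.2, 5.4]
gripper_width: 0.513
grasp_force: 61.3
t 12.35 tcp [637.6 293.6  25. ] yaw 179.21 tilt [ 0.002  0.001 -1.   ] row cm [ 0.06 -0.27  0.3 ] 0.005 F [-0.6  0.2  5.4] w 0.513 g 61.29572868347168
```

```bash
python3 -m jog '[[0,0,-2,0],[0,0,-5,0],[0,0,-9,0],[0,0,-13,0],[0,0,-16,0],[0,0,-17,0],[0,0,-17,0],[0,0,-17,0],[0,0,-17,0]]'
python3 - <<'E'
from m2 import *
from scipy.spatial.transform import Rotation as Ro
o=bot.get_obs()
d=shot('wrist'); save(d,'w8.png'); pickle.dump(d,open('w8.pkl','wb')); P=cloud(d)
zt=o['eef_pos'][2]+.033
m=(np.abs(P[...,:2]-o['eef_pos'][:2])<[.05,.0215]).all(-1)&(abs(P[...,2]-zt)<.007)
T=P[m]; print(o['eef_pos'],m.sum(),np.percentile(T[:,2],[5,50,95]),cv2.minAreaRect((T[:,:2]*1000).astype(np.float32)), np.percentile(T[:,:2],[1,99],axis=0))
E
python3 go.py 602.4 48.2 190 174
```

```text
t: 13.1
eef_pos: [0.6354, 0.2929, 0.1913]
tool_rot: [-0.002, 0.007, 1.0, -0.001]
contact_force: [-0.8, 0.6, -0.6]
gripper_width: 0.516
grasp_force: 60.8
[0.63536592 0.29287213 0.19127068] 11118 [0.22224505 0.22345525 0.22471389] ((629.6135864257812, 292.8672790527344), (42.99507141113281, 64.15778350830078), 89.97126770019531) [[0.5982364  0.27187621]
 [0.65900246 0.31386496]]
t 13.15 tcp [635.3 292.8 191. ] yaw 179.22 tilt [-0.004 -0.002 -1.   ] row cm [  2.96 -24.51   0.16] 0.091 F [-0.1  0.2 -0.6] w 0.523 g 60.75205743312836
```

View pics/w8.png

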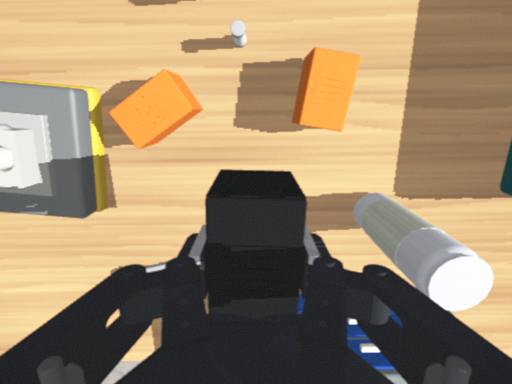

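The cover is gripped square at (255,235), tilted neither way, with its front edge at x ≈ 597.7. Its centre is therefore about 0.8 mm to tool +x of the TCP. Transporting to above the boss.

```bash
python3 -m jog '[[2.9,-24.5,0,0.091],[2.9,-24.5,0,0.091],[2.9,-24.5,0,0.091],[2.9,-24.5,0,0.091],[2.9,-24.5,0,0.091],[2.9,-24.5,0,0.091],[2.9,-24.5,0,0.091],[2.9,-24.5,0,0.091],[2.9,-24.5,0,0.091],[2.9,-24.5,0,0.091],[2.9,-24.5,0,0.091],[2.9,-24.5,0,0.091]]'
python3 go.py 603.1 47.6 145 174
python3 - <<'E'
from m2 import *
for n in ['side','wrist']:
    d=shot(n); pickle.dump(d,open(n+'9.pkl','wb')); P=cloud(d); o=bot.get_obs()['eef_pos']
    g=(abs(P[...,0]-.602)<.05)&(abs(P[...,1]-.048)<.05)
    m=g&(P[...,2]>.098)&(P[...,2]<.115); print(n,'fuse n',m.sum(),P[m].mean(0) if m.any() else '')
    m=g&(P[...,2]>.06)&(P[...,2]<.088); T=P[m]
    print(' boss+plinth lo/hi',np.percentile(T,[1,99],axis=0).round(4).tolist() if m.any() else '')
    m=(np.abs(P[...,:2]-o[:2])<[.05,.0215]).all(-1)&(abs(P[...,2]-o[2]-.033)<.007); print(' cover',m.sum(),cv2.minAreaRect((P[m][:,:2]*1000).astype(np.float32)) if m.any() else '')
a=pickle.load(open('side9.pkl','rb'))['pixels'][90:260,180:380];b=pickle.load(open('wrist9.pkl','rb'))['pixels']
cv2.imwrite('pics/s9.png',np.hstack([cv2.resize(a,(400,340)),cv2.resize(b,(400,340))])[...,::-1])
E
```

```text
t: 14.15
eef_pos: [0.6044, 0.0503, 0.1933]
tool_rot: [-0.0, 0.051, 0.999, 0.0]
contact_force: [-0.7, 0.2, -1.4]
gripper_width: 0.518
grasp_force: 60.9
t 14.15 tcp [604.4  50.3 193.3] yaw 174.13 tilt [-0.001  0.    -1.   ] row cm [ 0.1  -0.28  4.83] 0.002 F [-0.7  0.2 -1.4] w 0.518 g 60.86161941289902
side fuse n 60 [0.60198039 0.04547182 0.10560546]
 boss+plinth lo/hi [[0.5737, 0.026, 0.0602], [0.6318, 0.0655, 0.0868]]
 cover 175 ((602.7810668945312, 49.75509262084961), (42.50758743286133, 71.60492706298828), 89.99374389648438)
wrist fuse n 0 
 boss+plinth lo/hi [[0.5711, 0.032, 0.063], [0.5875, 0.0671, 0.0805]]
 cover 10883 ((597.7924194335938, 49.66925048828125), (42.993133544921875, 66.39730834960938), 89.99470520019531)
```

View pics/s9.png

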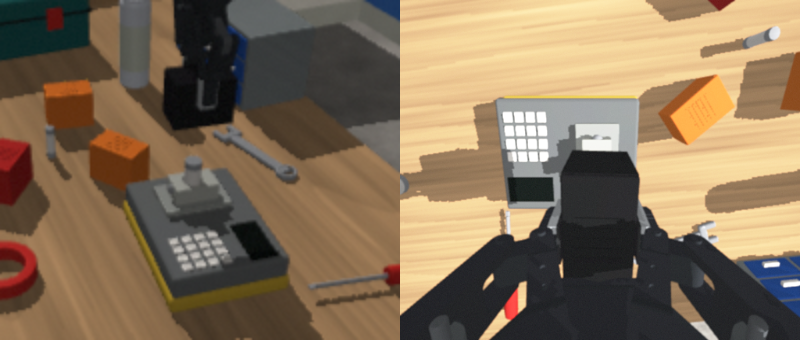

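The side view shows the fuse upright in the boss and the cover held level above. The wrist view shows the cover slightly ahead of the boss. I correct and settle.

```bash
python3 -m jog '[[0.1,-0.25,1,0],[0.1,-0.25,2,0],[0.1,-0.25,3,0],[0.1,-0.25,3,0],[0.1,-0.25,3,0],[0.1,-0.25,3,0],[0.1,-0.25,3,0],[0.1,-0.25,3,0],[0.1,-0.25,3,0],[0.1,-0.25,3,0]]' >/dev/null
python3 go.py 603.1 47.6 110 174
python3 - <<'E'
from m2 import *
o=bot.get_obs()['eef_pos']
d=shot('wrist'); P=cloud(d); C=d['pixels'].astype(int).max(2)
m=(np.abs(P[...,:2]-o[:2])<[.06,.06]).all(-1)&(abs(P[...,2]-o[2]-.033)<.003)&(P[...,0]<o[0]-.015)&(C<60)
T=P[m]; rows=np.round(T[:,0],3)
# side edges and front edge of the cover top
for xx in np.unique(rows)[::4]:
    y=T[rows==xx,1]; print(xx,y.min().round(4),y.max().round(4),len(y))
for yy in np.arange(.03,.07,.008):
    s=T[abs(T[:,1]-yy)<.001]; print('front',yy.round(3),s[:,0].min().round(4) if len(s) else '')
# boss/plinth front edges
m=(abs(P[...,1]-.048)<.035)&(P[...,0]<.59)&(P[...,0]>.54)&(abs(P[...,2]-.08)<.003)&(C>120)
for yy in np.arange(.03,.07,.006):
    s=P[m&(abs(P[...,1]-yy)<.001)]; print('boss front',yy.round(3),s[:,0].min().round(4) if len(s) else '')
print('boss y',np.percentile(P[m][:,1],[1,99]).round(4))
E
```

```text
t 15.08 tcp [603.4  46.4 164.1] yaw 174.0 tilt [ 0.001  0.    -1.   ] row cm [0.04 0.12 5.41] -0.0 F [ 0.4  0.4 -0.2] w 0.52 g 60.87225168943405
0.564 0.029 0.035 20
0.568 0.0286 0.066 184
0.572 0.028 0.0719 232
0.576 0.0278 0.0712 200
0.58 0.0272 0.0704 200
0.584 0.0262 0.0704 206
0.588 0.0242 0.0696 209
front 0.03 0.5638
front 0.038 0.565
front 0.046 0.566
front 0.054 0.5671
front 0.062 0.5682
front 0.07 0.5691
boss front 0.03 
boss front 0.036 0.5733
boss front 0.042 0.5738
boss front 0.048 0.5732
boss front 0.054 0.5753
boss front 0.06 0.5759
boss front 0.066 0.5762
boss y [0.0327 0.0676]
```

```bash
python3 -m jog '[[0.06,0.1,1,0],[0.06,0.1,2,0],[0.06,0.1,3,0],[0.06,0.1,4,0],[0.06,0.1,5,0],[0.06,0.1,5,0],[0.06,0.1,5,0],[0.06,0.1,5,0],[0.06,0.1,5,0]]' >/dev/null; python3 go.py 602.9 47.5 100 174
```

```text
t 15.88 tcp [603.2  47.3 114.3] yaw 173.98 tilt [ 0.001  0.    -1.   ] row cm [0.03 0.02 1.43] -0.0 F [ 0.1 -0.  -1.5] w 0.524 g 60.872078239917755
```

Well aligned, with the cover's lower edge at about 89 mm. I lower it past the boss top, watching the force.

```bash
python3 -m jog '[[0.03,0,0.4,0],[0.03,0,0.8,0],[0.03,0,1.1,0],[0.03,0,1.4,0],[0.03,0,1.4,0],[0.03,0,1.4,0],[0.03,0,1.4,0]]'; python3 go.py 602.9 47.5 83 174
```

```text
t: 16.47
eef_pos: [0.6023, 0.0474, 0.0998]
tool_rot: [-0.0, 0.052, 0.999, -0.0]
contact_force: [-0.4, -0.4, -0.1]
gripper_width: 0.519
grasp_force: 60.9
t 16.47 tcp [602.3  47.4  99.8] yaw 173.99 tilt [-0.  0. -1.] row cm [-0.06  0.02  1.68] -0.0 F [-0.4 -0.4 -0.1] w 0.519 g 60.94895392656326
```

```bash
python3 -m jog '[[-0.03,0,0.3,0],[-0.03,0,0.6,0],[-0.03,0,0.8,0],[-0.03,0,0.9,0],[-0.03,0,1.0,0],[-0.03,0,1.1,0],[-0.03,0,1.2,0],[-0.03,0,1.3,0],[-0.03,0,1.4,0],[-0.03,0,1.5,0],[-0.03,0,1.6,0],[-0.03,0,1.7,0]]' - 80; python3 go.py 602.9 47.5 83 174
```

```text
t: 17.47
eef_pos: [0.6028, 0.0473, 0.083]
tool_rot: [0.0, 0.052, 0.999, 0.0]
contact_force: [-2.2, 0.6, 13.8]
gripper_width: 0.513
grasp_force: 85.8
t 17.47 tcp [602.8  47.3  83. ] yaw 173.99 tilt [ 0.  0. -1.] row cm [-0.    0.02  0.  ] -0.0 F [-2.2  0.6 13.8] w 0.513 g 85.81616252660751
```

```bash
python3 -m jog '[[0,0,0.05,0],[0,0,0.1,0],[0,0,0.1,0],[0,0,0.1,0],[0,0,0.1,0],[0,0,0.1,0]]'; python3 - <<'E'
from m2 import *
d=shot('side');P=cloud(d);g=(abs(P[...,0]-.602)<.05)&(abs(P[...,1]-.048)<.05)&(d['pixels'].max(2)<60)&(P[...,2]>.05)&(P[...,2]<.125)
print(np.percentile(P[g][:,2],[1,50,95,99]))
cv2.imwrite('pics/s10.png',cv2.resize(d['pixels'][110:260,200:350],(600,600))[...,::-1])
E
python3 go.py 602.9 47.5 83 174
```

```text
t: 17.97
eef_pos: [0.6028, 0.0473, 0.083]
tool_rot: [0.0, 0.052, 0.999, 0.0]
contact_force: [-1.5, 0.1, 9.7]
gripper_width: 0.515
grasp_force: 85.7
[0.0501459  0.08882555 0.11719749 0.12168631]
t 18.02 tcp [602.8  47.3  83. ] yaw 173.98 tilt [ 0.  0. -1.] row cm [-0.    0.02  0.  ] -0.0 F [-1.2 -0.5  8.5] w 0.516 g 85.6905072927475
```

View pics/s10.png

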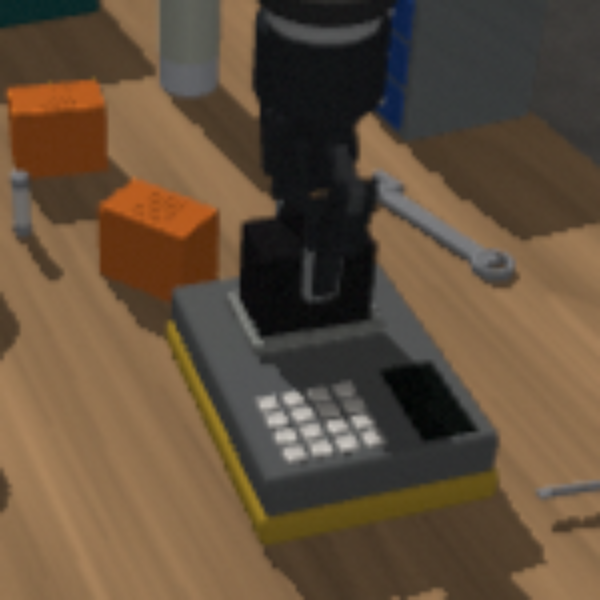

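The cover sits flush on the plinth at (310,325). The force eased from 13.8 to 8.5 N, so I press further and see whether it holds.

```bash
python3 -m jog '[[0,0,0.1,0],[0,0,0.2,0],[0,0,0.3,0],[0,0,0.3,0],[0,0,0.3,0],[0,0,0.3,0]]'|grep -E 'eef|cont'; for i in 1 2; do python3 -m jog '[[0,0,0,0],[0,0,0,0],[0,0,0,0],[0,0,0,0],[0,0,0,0],[0,0,0,0]]' |grep -E 'eef|cont'; done
```

```text
eef_pos: [0.6029, 0.0473, 0.0829]
contact_force: [-11.9, -0.2, 34.0]
eef_pos: [0.6029, 0.0473, 0.0829]
contact_force: [-11.9, -0.8, 34.5]
eef_pos: [0.6029, 0.0473, 0.0829]
contact_force: [-10.9, -0.9, 34.9]
```

```bash
python3 -c "
from station import bot
print(bot.hand_in())"
```

```text
the job is handed in; nothing more can be done
None
```

The job is handed in, result not reported back: the medium fuse stands fully in the socket, the cover is home on the plinth, and the gripper was still pressing it down with a steady 34 N or so. I never touched the slim or fat fuse.

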